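# Swap the two coils of a demountable transformer

### The arm

A 6-joint arm with a two-finger parallel gripper is mounted at the origin on the work surface. World frame = base frame: x ahead of the robot, y to its left, z up, the work surface at z = 0. Lengths are in m, angles in degrees, forces in N, time in s.
With the tool pointing down it reaches from about 0.375 to 0.9 m from the base axis. Payload 3.1 kg.
Tool frame: the origin (TCP) lies between the finger pads; the fingertips stand 19 mm ahead of it and the grasp point (between the pads) is the TCP; z points along the fingers, x is the direction in which the jaws open and shut, and the axes are right-handed (so a half turn about z gives the same grasp; the last joint's range is limited). The gripper opens to 87 mm and grips with 3 to 60 N. Pads are 19 mm wide; open, the fingers measure 117 mm over their backs; the gripper's body (75 mm by 190 mm) begins 51 mm behind the grasp point.
Start: joints at [-79.211, 30.224, 82.088, -0, 67.689, -10.227], TCP at [0.224, -0.583, 0.242] pointing down, gripper open.
Joint ranges: [-176.69, 176.69], [-43.24, 126.21], [12.49, 139.97], [-82, 262], [0, 151.66], [-163.58, 163.58]. Speed limits (degrees/s): [159.86, 159.86, 180, 180, 180, 180].

### API

Orientations are given as a 3x3 rotation matrix whose columns are the frame's x, y, z axes.
In Python, from rig import read_state, capture, camera_info, hand_in, spot_in, silhouettes gives the robot as it stands.
- The arm moves only by the shell command python3 -m jog 'ROWS'. ROWS is text: rows parted by semicolons, each of 7 numbers parted by spaces: the shift along the tool's x, y, z in m, then the turn, a rotation vector about the tool's x, y, z in degrees, then the opening, from 0 (shut) to 1 (fully open). A call has 1 to 8 rows; each row is the pose to reach, as a shift and turn from the pose commanded when the call began, along the tool's axes at that moment; what a row does not reach only later rows make up. A row lasts 1/8 s, in which the tool goes at most 62.5 mm and 10.7 degrees, less where a joint would pass 70% of its speed; a pose out of reach is approached as far as the arm can. A call with a gripper value outside its range is refused whole. The fingers move at their own pace and stop on an object; the grip force is fixed at half the most. Time passes only in rows, so rows that repeat a pose let the fingers close. It gives the time, the measured TCP pose, the force and the opening at its end, in the units of the state.
- read_state(): the state, without advancing time (a new reading comes with each control period).
- capture(name): name is "scene" or "top" or "wrist"; returns (picture, depth): 384x512x3 uint8, red, green, blue; 384x512 float32, m along the optical axis (not along the pixel's ray), 0 where there is no reading.
- camera_info(name): a dict with "vfov" (degrees; the focal length in pixels is half the picture's height over the tangent of half this angle, whatever the lens; pixels are square), "cx", "cy" (the principal point, pixels), "dist" ([k1, k2, p1, p2, k3] as OpenCV has them; the pictures are not rectified), "R" (3x3) and "t" (3): a world point X has camera coordinates R X + t; the wrist camera has in their place "tool_from_camera" (4x4, takes a point from camera to tool coordinates, whose origin is the TCP and whose axes are the tool frame's). Camera axes: x right, y down, z forward; pixel columns grow to the right and rows downward; lengths in m; the calibration is good to about 2 mm. A picture is of the moment at which its call begins: read the wrist's pose just before it. camera_info takes no time and is no camera call.
- hand_in(): hands the job in, once; it reports no verdict.
Trained networks look in the newest picture that a camera, given by its name, has taken for a name from the list of things; names that differ only in an ending like _2 or _b are one class to them, and where a whole thing is asked for, a point or a joint stands for the part that bears it (a point fixed in the world has none). Each returns a list of dicts, best first, with "score" (0 to 1); they miss things now and then, are a little off and sometimes report something else, mostly with a low value. They report only what shows in the picture. A call takes as long as a camera call. They do not tell look-alikes from the thing itself.
- spot_in(label, camera): "centre" ([x, y, z] in m, in world coordinates, good to about 4 mm: the middle of the surface that is visible of it).
- silhouettes(label, camera): "region" (384x512 bool, what is visible of it).
The state is a dict: "time_s": time; "joint_positions": joint angles; "qvel": joint speeds; "tau": joint torques, N m; "position": TCP position; "tcp_rot": TCP orientation; "force": force on the tool from outside, world axes, zero at the start; "moment": the same for the moment, N m; "opening": opening from 0.0 (shut) to 1.0 (fully open).
Only numpy, scipy, OpenCV 4.12 (cv2) and the standard library are available. Lean on these libraries where they do the work, as an engineer would, in place of code of your own. Each camera call takes 0.05 s, during which the arm holds its last target.

### The job

The open transformer on the lab bench is set up the wrong way round: swap its two coils, so that the red coil sits fully down over the input leg (the one behind the yellow terminal strip) and the blue coil fully down over the output leg (white strip); the green mat is free for parking a coil. Then close the core: lay the loose iron yoke squarely across the tops of both legs, its ends flush with them. Set the parts down gently, never letting one drop, and leave the spare green coil and the multimeter where they are.

Things in the scene. Friction and masses are not known exactly. Their poses are not given: they have to be found in the camera images.
- coil_red_mid (a point): centre (half-way up, 27 mm above its underside) of the coil with red bobbin flanges and copper winding: 56 mm (its x) by 62 mm (its y) by 54 mm tall, 0.3 kg; a rectangular window 38 mm (x) by 44 mm (y) goes right through it from top to bottom. It can be gripped from above across the 56 mm (along its x). At the start it is over the output leg. z up
- coil_blue_mid (a point): centre (half-way up, 27 mm above its underside) of the coil with blue bobbin flanges and copper winding: 56 mm (its x) by 62 mm (its y) by 54 mm tall, 0.3 kg; a rectangular window 38 mm (x) by 44 mm (y) goes right through it from top to bottom. It can be gripped from above across the 56 mm (along its x). At the start it is over the input leg. z up
- yoke_mid (a point): centre of the yoke, a loose dark-grey laminated iron bar 24 mm (its x) by 114 mm (its y) by 26 mm tall, 0.55 kg, at the start lying on the bench beside the transformer (centre 13 mm above the bench). z up
- leg_in: input leg of the transformer core: upright dark-grey laminated iron leg, fixed, 24 mm (x) by 30 mm (y) by 66 mm tall. The origin is the middle of its foot, level with the top of the base, where a coil's underside rests; its flat top is 66 mm above that. A flat yellow terminal strip (8 mm high) with two sockets lies on the base 60 to 80 mm in front of it (its -x): yellow marks the input side
- leg_out: output leg: the same as the input leg, 84 mm beside it (along y), with a white terminal strip in front of it. Which side each leg is on varies
- core: grey base plate of the transformer, 170 mm (x) by 190 mm (y) by 20 mm, heavy and fixed. Origin at the centre of its underside, on the bench; the legs stand on its top, 42 mm to either side of the centre along its y, with axes parallel to its own. The yoke rests with its length along this y, centred over the base, its underside on the leg tops (86 mm above the bench)
- mat: free dark-green rubber mat, 100 by 100 by 3 mm, fixed on the bench, origin at the centre of its underside: nothing stands on it, there is room to park a coil
- coil_spare: bystander: a spare coil with green flanges, standing on the bench, same size as the others, origin at the centre of its underside
- meter: bystander: blue-grey hand-held multimeter lying on the bench, 68 mm (x) by 130 mm (y) by 30 mm, dial knob to 37 mm, origin at the centre of its underside
Mind the look-alikes: they are no part of the job. What is meant by the part that bears yoke_mid is not orange, and is the smaller of those in its own colour.

How it is judged:
By the outcome, as a careful person would: the job done as asked, in the order asked, and still so for the second after the job is handed in, with the robot touching nothing.
It also fails if it takes over 128 s, if anything falls off the work surface, if the arm or the gripper's body presses on something with over 40 N, if the wrist force passes 120 N, or if a joint passes its speed limit or range.

## Working session

There is one attempt and no reset: what is moved stays moved. The work goes in short steps, Python scripts to look and compute and a shell command to move; the robot and the scene stay as the last step left them, time stands still between calls to the robot, and variables do not carry over. Pictures are saved under pics/ and viewed, and the job is handed in when it is done.

```bash
ls; mkdir -p pics; python3 - <<'E'
from rig import *
import cv2,numpy as np
s=read_state();print({k:np.round(v,3).tolist() for k,v in s.items()})
for n in("scene","top"):
    p,d=capture(n);cv2.imwrite(f"pics/{n}0.png",p[:,:,::-1]);np.save(f"/tmp/{n}0.npy",d)
    c=camera_info(n);print(n,c)
print(camera_info("wrist"))
E
```

```text
pics
{'time_s': 0.0, 'joint_positions': [-79.212, 30.281, 82.154, -0.001, 67.689, -10.227], 'qvel': [0.033, -0.011, 0.04, -0.007, -0.066, 0.006], 'tau': [0.001, -44.004, -17.659, 0.063, 0.058, -0.0], 'position': [0.224, -0.583, 0.241], 'tcp_rot': [[0.359, -0.933, -0.0], [-0.933, -0.359, 0.002], [-0.002, -0.0, -1.0]], 'force': [-0.573, -0.081, 0.771], 'moment': [-0.016, 0.011, 0.007], 'opening': 1.004}
scene {'vfov': 56.83503319337136, 'cx': 255.70089547822153, 'cy': 194.26504869389544, 'dist': array([-0.10826691,  0.        ,  0.        ,  0.        ,  0.        ]), 'R': array([[ 0.17726708,  0.98403772,  0.01568886],
       [ 0.81712661, -0.13827694, -0.55962809],
       [-0.54852574,  0.11202343, -0.82859536]]), 't': array([-0.08229567, -0.32354553,  1.31368955])}
top {'vfov': 42.090319773545815, 'cx': 249.9586270473011, 'cy': 190.41139080846168, 'dist': array([-0.1636872,  0.       ,  0.       ,  0.       ,  0.       ]), 'R': array([[-0.00330239, -0.99995132,  0.00929821],
       [-0.99922576,  0.00293517, -0.03923337],
       [ 0.03920416, -0.00942058, -0.99918681]]), 't': array([-0.00791705,  0.42868296,  1.32625805])}
{'vfov': 67.01308192924701, 'cx': 249.7346373495201, 'cy': 190.54587020120627, 'dist': array([-8.37276412e-05,  0.00000000e+00,  0.00000000e+00,  0.00000000e+00,
        0.00000000e+00]), 'tool_from_camera': array([[ 9.99999831e-01,  3.54009608e-04, -4.60876747e-04,
         3.24704515e-04],
       [-2.02052365e-04,  9.55364900e-01,  2.95428276e-01,
        -8.11811915e-02],
       [ 5.44889915e-04, -2.95428133e-01,  9.55364811e-01,
        -1.42989538e-01],
       [ 0.00000000e+00,  0.00000000e+00,  0.00000000e+00,
         1.00000000e+00]])}
```

View pics/scene0.png

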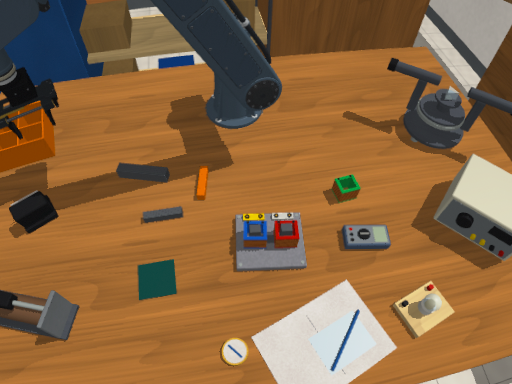

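View pics/top0.png

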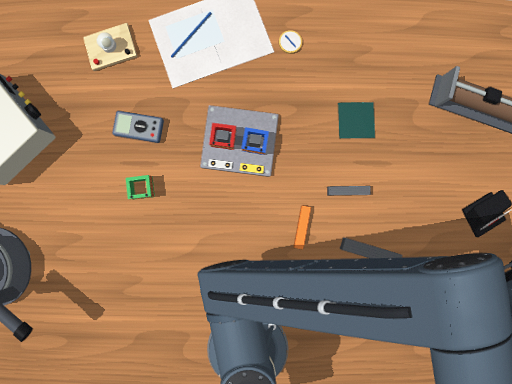

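The top view shows red coil (223,136) behind the white strip, blue coil (256,141) behind the yellow strip (252,169), mat (357,120) and spare green coil (139,187). There are three bars that could be the yoke: a small grey one (350,190), a long dark grey one (370,247) and an orange one (303,226). By the description it should be the small grey one at (350,190). Next I'll measure it.

```bash
cat > h.py <<'E'
from rig import *
import cv2,numpy as np
def K(c):
    f=192/np.tan(np.radians(c['vfov']/2));return np.array([[f,0,c['cx']],[0,f,c['cy']],[0,0,1]])
def pose(name,st=None):
    c=camera_info(name)
    if name!='wrist': return c['R'],c['t']
    T=c['tool_from_camera'];R=st['tcp_rot'];p=st['position']
    Rc=np.array(R)@T[:3,:3];pc=np.array(R)@T[:3,3]+p
    return Rc.T,-Rc.T@pc
def rays(name,uv):
    c=camera_info(name);n=cv2.undistortPoints(np.array(uv,float).reshape(-1,1,2),K(c),c['dist']).reshape(-1,2)
    return np.c_[n,np.ones(len(n))]
def cloud(name,d,st=None):
    v,u=np.mgrid[:384,:512];r=rays(name,np.c_[u.ravel(),v.ravel()])
    R,t=pose(name,st);X=(r*d.reshape(-1,1)-t)@R
    return X.reshape(384,512,3)
def onplane(name,uv,z,st=None):
    r=rays(name,uv);R,t=pose(name,st);o=-R.T@t;w=r@R
    return o+w*((z-o[2])/w[:,2])[:,None]
def proj(name,X,st=None):
    R,t=pose(name,st);c=camera_info(name)
    return cv2.projectPoints(np.array(X,float).reshape(-1,3),cv2.Rodrigues(R)[0],t,K(c),c['dist'])[0].reshape(-1,2)
def rect(X):
    (cx,cy),(w,h),a=cv2.minAreaRect(X[:,:2].astype(np.float32)*1000);return [round(float(q),1) for q in(cx,cy,w,h,a)]
def snap(name,fn):
    st=read_state();p,d=capture(name);cv2.imwrite(f"pics/{fn}.png",p[:,:,::-1]);np.savez(f"/tmp/{fn}.npz",p=p,d=d,R=st['tcp_rot'],x=st['position'])
    return st,p,d
E
python3 - <<'E'
from h import *
p=cv2.imread('pics/top0.png');d=np.load('/tmp/top0.npy');X=cloud('top',d)
for l in("yoke_mid","coil_red_mid","coil_blue_mid","mat","core","coil_spare","meter"):
    for s in silhouettes(l,"top")[:4]:
        m=s['region'];
        if s['score']<.3:continue
        P=X[m];P=P[np.isfinite(P).all(1)];z=P[:,2]
        ys,xs=np.nonzero(m);uv=np.c_[xs,ys].astype(np.float32)
        zt=np.percentile(z,90);W=onplane('top',uv,zt)
        print(l,round(s['score'],2),m.sum(),'px',xs.mean().round(),ys.mean().round(),'z',np.percentile(z,[5,50,95]).round(3),rect(W))
crop=cv2.resize(p[150:270,280:420],None,fx=5,fy=5,interpolation=2);cv2.imwrite('pics/cropyoke.png',crop)
E
```

```text
yoke_mid 0.9 387 px 348.0 190.0 z [0.018 0.025 0.03 ] [426.9, -269.8, 113.4, 23.9, 89.9]
yoke_mid 0.84 410 px 301.0 227.0 z [0.017 0.024 0.029] [330.6, -144.3, 25.8, 113.2, 79.8]
yoke_mid 0.74 316 px 252.0 155.0 z [0.023 0.031 0.088] [520.4, -10.3, 58.0, 96.6, 89.7]
yoke_mid 0.73 606 px 368.0 250.0 z [0.03  0.036 0.04 ] [266.0, -328.2, 164.4, 32.7, 74.1]
coil_red_mid 0.59 434 px 223.0 136.0 z [0.019 0.07  0.077] [565.3, 60.5, 62.9, 64.6, 83.1]
mat 0.97 1283 px 356.0 120.0 z [-0.002  0.002  0.007] [620.5, -300.8, 99.9, 100.2, 0.7]
core 0.66 2875 px 240.0 138.0 z [0.014 0.019 0.024] [561.6, 19.2, 187.7, 171.7, 82.6]
coil_spare 0.94 362 px 139.0 186.0 z [0.008 0.05  0.056] [437.7, 277.6, 56.4, 69.2, 7.5]
meter 0.67 1149 px 137.0 126.0 z [0.023 0.03  0.036] [598.0, 290.0, 127.4, 70.2, 80.8]
```

View pics/cropyoke.png

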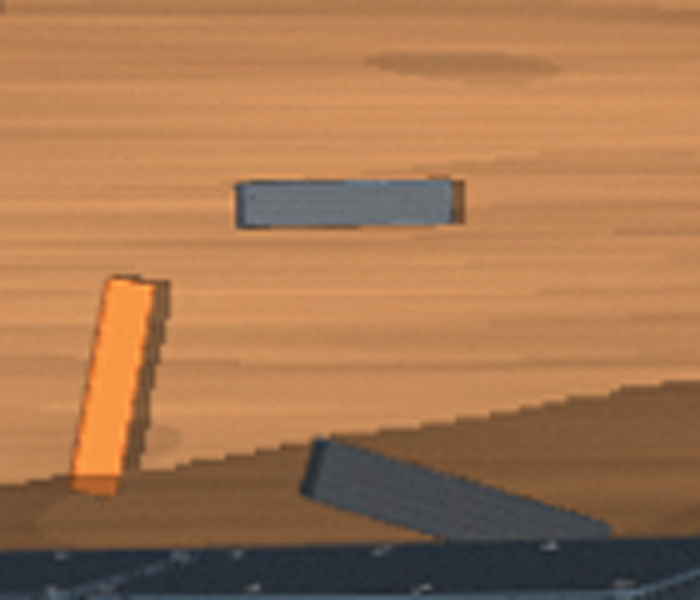

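I choose the small grey bar: it measures 113 x 24 mm with its top at about 26 mm, while the long dark one is 164 x 33 mm. Next I'll move to a view above the core.

```bash
cat >> h.py <<'E'
def goal(x,y,z,yaw):
    s=read_state();R=np.array(s['tcp_rot']);a=np.radians(yaw)
    Rg=np.array([[np.cos(a),np.sin(a),0],[np.sin(a),-np.cos(a),0],[0,0,-1.]])
    dp=R.T@(np.array([x,y,z])-s['position']);rv=np.degrees(cv2.Rodrigues(R.T@Rg)[0].ravel())
    print('t',round(s['time_s'],2),'shift',dp.round(4),'turn',rv.round(2),'force',np.round(s['force'],1),'open',round(s['opening'],3))
E
python3 -c "
from h import *
goal(.555,.015,.25,-7.5)"
```

```text
t 0.45 shift [-0.4399 -0.5234 -0.0085] turn [-1.000e-02  1.000e-02 -6.148e+01] force [ 0.6  0.1 -0.7] open 1.002
```

```bash
python3 -m jog '-0.22 -0.262 -0.004 0 0 -31 1;-0.22 -0.262 -0.004 0 0 -31 1;-0.22 -0.262 -0.004 0 0 -31 1;-0.44 -0.5234 -0.0085 0 0 -61.5 1;-0.44 -0.5234 -0.0085 0 0 -61.5 1;-0.44 -0.5234 -0.0085 0 0 -61.5 1;-0.44 -0.5234 -0.0085 0 0 -61.5 1;-0.44 -0.5234 -0.0085 0 0 -61.5 1'; python3 -c "
from h import *
goal(.555,.015,.25,-7.5)"
```

```text
time_s: 1.45
position: [0.4671, -0.1442, 0.2481]
tcp_rot: [[0.991, -0.13, 0.001], [-0.13, -0.991, -0.001], [0.001, 0.001, -1.0]]
force: [1.5, -0.5, 1.0]
opening: 1.002
t 1.45 shift [ 0.0664 -0.1693 -0.0019] turn [ 0.03 -0.07  0.  ] force [ 1.5 -0.5  1. ] open 1.002
```

```bash
python3 -m jog '0.066 -0.169 -0.002 0 0 0 1;0.066 -0.169 -0.002 0 0 0 1;0.066 -0.169 -0.002 0 0 0 1;0.066 -0.169 -0.002 0 0 0 1;0.066 -0.169 -0.002 0 0 0 1'; python3 - <<'E'
from h import *
st,p,d=snap('wrist','w1');print(st['position'],st['time_s'])
snap('top','top1')
E
```

```text
time_s: 2.08
position: [0.5531, 0.0131, 0.2495]
tcp_rot: [[0.992, -0.129, -0.001], [-0.129, -0.992, -0.0], [-0.001, 0.001, -1.0]]
force: [0.6, -0.7, -0.0]
opening: 1.002
[0.55310099 0.0131013  0.24954664] 2.075
```

View pics/w1.png

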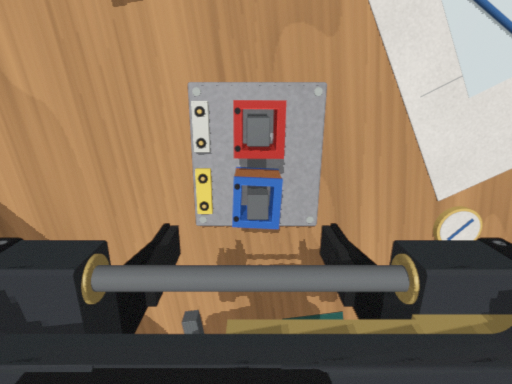

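The wrist view shows the whole core: red coil at (259,129), blue at (257,202), yellow strip at (204,190), white strip at (201,126). Next I'll measure the poses.

```bash
cat >> h.py <<'E'
def load(fn):
    z=np.load(f"/tmp/{fn}.npz");return z['p'],z['d'],dict(tcp_rot=z['R'],position=z['x'])
def meas(name,m,z,st=None):
    ys,xs=np.nonzero(m);n,lab,stt,c=cv2.connectedComponentsWithStats(m.astype(np.uint8))
    if n<2:return None
    i=1+np.argmax(stt[1:,4]);m=lab==i
    cs,_=cv2.findContours(m.astype(np.uint8),cv2.RETR_EXTERNAL,cv2.CHAIN_APPROX_NONE)
    return rect(onplane(name,np.vstack(cs).reshape(-1,2),z,st)),int(m.sum()),c[i].round(1).tolist()
def colors(p):
    h=cv2.cvtColor(p,cv2.COLOR_RGB2HSV).astype(int);H,S,V=h[...,0],h[...,1],h[...,2]
    return dict(red=((H<4)|(H>176))&(S>190)&(V>60),blue=(H>100)&(H<125)&(S>170)&(V>60),yellow=(H>22)&(H<32)&(S>180)&(V>120),mat=(H>70)&(H<100)&(S>120),green=(H>45)&(H<75)&(S>120))
E
python3 - <<'E'
from h import *
for fn,n in(('w1','wrist'),('top1','top')):
    p,d,st=load(fn);X=cloud(n,d,st);Z=X[...,2];c=colors(p)
    roi=(abs(X[...,0]-.56)<.12)&(abs(X[...,1]-.015)<.13)&(d>0)
    print(n)
    print('red z',np.percentile(Z[c['red']&roi],[10,50,90]),meas(n,c['red']&roi&(Z>.062)&(Z<.081),.074,st))
    print('blue z',np.percentile(Z[c['blue']&roi],[10,50,90]),meas(n,c['blue']&roi&(Z>.062)&(Z<.081),.074,st))
    lt=roi&(Z>.081)&(Z<.093)
    k,lab,s_,cc=cv2.connectedComponentsWithStats(lt.astype(np.uint8))
    for i in range(1,k):
        if s_[i,4]>25: print('leg',meas(n,lab==i,.086,st),np.median(Z[lab==i]))
    m=roi&(Z>.01);m=cv2.morphologyEx(m.astype(np.uint8),cv2.MORPH_OPEN,np.ones((3,3)))
    print('base',meas(n,m,.02,st),np.median(Z[roi&(Z>.012)&(Z<.028)]),'bench',np.median(Z[(d>0)&(Z<.01)&(Z>-.02)]))
    print('strip',meas(n,c['yellow']&roi,.028,st))
E
```

```text
wrist
red z [0.04857311 0.06113164 0.07176213] ([563.0, 42.0, 1.1, 5.5, 82.6], 8, [255.8, 149.2])
blue z [0.06173501 0.07352355 0.07455909] ([556.6, -20.5, 60.4, 53.4, 79.8], 1058, [258.4, 202.7])
leg ([568.0, 62.0, 29.7, 23.2, 82.6], 666, [258.0, 131.1]) 0.0857279907404096
leg ([556.8, -20.4, 30.0, 22.8, 82.6], 543, [257.0, 206.4]) 0.0856098557259996
base ([533.6, -214.8, 294.1, 865.7, 82.5], 62579, [257.9, 315.4]) 0.01982286499853437 bench -0.00011582132116095089
strip None
top
red z [0.06552763 0.07222854 0.07550723] ([572.5, 87.0, 15.3, 53.6, 68.4], 65, [213.3, 131.8])
blue z [0.06982394 0.07405276 0.07536537] ([577.0, -28.5, 7.7, 7.8, 89.9], 11, [257.8, 131.1])
base ([610.0, 30.8, 223.6, 260.6, 82.0], 7010, [235.4, 123.1]) 0.018579028799118116 bench -0.0009597466435706229
strip None
```

```bash
python3 - <<'E'
from h import *
p,d,st=load('w1');n='wrist';X=cloud(n,d,st);Z=X[...,2]
roi=(abs(X[...,0]-.56)<.12)&(abs(X[...,1]-.015)<.13)&(d>0)
for nm,y in(('red',.062),('blue',-.021)):
    m=roi&(abs(X[...,1]-y)<.045)&(Z>.068)&(Z<.08); print(nm,meas(n,m,.074,st))
h=cv2.cvtColor(p,cv2.COLOR_RGB2HSV);print(h[103,260],h[126,240],h[180,204],h[200,240])
# mat in top
p,d,st=load('top1');print('mat',meas('top',colors(p)['mat'],.003))
goal(.568,.062,.056,-7.5)
E
```

```text
red ([569.1, 62.7, 61.7, 56.0, 82.2], 1636, [258.8, 128.2])
blue ([556.2, -20.0, 62.9, 55.9, 79.9], 1354, [256.4, 201.8])
[  1 181 189] [  1 179 192] [ 19 109 105] [109 175 169]
mat ([621.0, -299.8, 94.4, 96.3, 0.7], 968, [356.3, 118.0])
t 2.17 shift [ 0.0085 -0.0516  0.1936] turn [ 0.02  0.04 -0.07] force [-0.9 -0.7  0.6] open 1.0
```

```bash
python3 -c "
from h import *
goal(.556,-.020,.055,-9.5)"
```

```text
t 2.17 shift [0.0074 0.0313 0.1946] turn [0.02 0.04 1.93] force [-0.9 -0.7  0.6] open 1.0
```

```bash
python3 -m jog '0.0074 0.0313 0.04 0 0 1.9 1;0.0074 0.0313 0.08 0 0 1.9 1;0.0074 0.0313 0.12 0 0 1.9 1;0.0074 0.0313 0.12 0 0 1.9 1;0.0074 0.0313 0.145 0 0 1.9 1;0.0074 0.0313 0.17 0 0 1.9 1;0.0074 0.0313 0.194 0 0 1.9 1;0.0074 0.0313 0.194 0 0 1.9 1'; python3 -c "
from h import *
goal(.556,-.020,.055,-9.5)"
```

```text
time_s: 3.18
position: [0.5567, -0.0196, 0.0561]
tcp_rot: [[0.986, -0.164, -0.001], [-0.164, -0.986, 0.0], [-0.001, -0.0, -1.0]]
force: [-0.3, 0.1, 0.2]
opening: 0.996
t 3.17 shift [-0.0006  0.0005  0.0011] turn [-0.    0.05  0.05] force [-0.3  0.1  0.2] open 0.996
```

```bash
python3 -m jog '0 0 0.001 0 0 0 0;0 0 0.001 0 0 0 0;0 0 0.001 0 0 0 0;0 0 0.001 0 0 0 0;0 0 0.001 0 0 0 0;0 0 0.001 0 0 0 0'; python3 -m jog '0 0 -0.01 0 0 0 0;0 0 -0.02 0 0 0 0;0 0 -0.04 0 0 0 0;0 0 -0.07 0 0 0 0;0 0 -0.11 0 0 0 0;0 0 -0.13 0 0 0 0;0 0 -0.13 0 0 0 0';  python3 -c "
from h import *
s,p,d=snap('wrist','w2')
goal(.621,-.300,.055,0)"
```

```text
time_s: 3.92
position: [0.5569, -0.0189, 0.0552]
tcp_rot: [[0.987, -0.163, 0.0], [-0.163, -0.987, -0.0], [0.0, 0.0, -1.0]]
force: [-0.7, 0.5, 5.3]
opening: 0.645
time_s: 4.8
position: [0.5577, -0.019, 0.1865]
tcp_rot: [[0.987, -0.163, 0.004], [-0.163, -0.987, -0.001], [0.004, 0.0, -1.0]]
force: [1.2, -0.5, -4.8]
opening: 0.64
t 4.85 shift [0.1092 0.2669 0.1302] turn [ 0.01 -0.05 -9.38] force [ 0.2 -0.3 -4.3] open 0.639
```

View pics/w2.png

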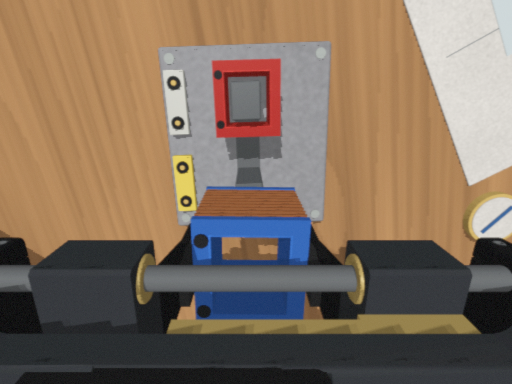

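Blue is lifted clear of its leg, and the empty window is visible. Next I'll take it to the mat.

```bash
python3 -m jog '0.022 0.053 0 0 0 0 0;0.044 0.107 0 0 0 0 0;0.066 0.160 0 0 0 0 0;0.088 0.213 0 0 0 0 0;0.1 0.25 0 0 0 0 0;0.1092 0.2669 0.03 0 0 0 0;0.1092 0.2669 0.07 0 0 0 0;0.1092 0.2669 0.11 0 0 0 0';  python3 -m jog '0 0 0.008 0 0 0 0;0 0 0.016 0 0 0 0;0 0 0.023 0 0 0 0;0 0 0.027 0 0 0 0;0 0 0.03 0 0 0 0;0 0 0.03 0 0 0 0'; python3 -c "
from h import *
goal(.621,-.300,.038,-9.5)"
```

```text
time_s: 5.85
position: [0.6195, -0.2997, 0.0711]
tcp_rot: [[0.986, -0.164, -0.003], [-0.164, -0.986, 0.002], [-0.004, -0.002, -1.0]]
force: [0.4, -0.1, -4.2]
opening: 0.643
time_s: 6.6
position: [0.6211, -0.3, 0.045]
tcp_rot: [[0.987, -0.163, 0.0], [-0.163, -0.987, -0.0], [0.0, 0.0, -1.0]]
force: [0.4, 0.4, -4.5]
opening: 0.642
t 6.6 shift [-0.0001  0.      0.007 ] turn [ 0.01 -0.02  0.12] force [ 0.4  0.4 -4.5] open 0.642
```

```bash
python3 -m jog '0 0 0.002 0 0 0 0;0 0 0.004 0 0 0 0;0 0 0.005 0 0 0 0;0 0 0.006 0 0 0 0;0 0 0.0065 0 0 0 0;0 0 0.007 0 0 0 0;0 0 0.007 0 0 0 0'
```

```text
time_s: 7.48
position: [0.621, -0.3, 0.0383]
tcp_rot: [[0.987, -0.163, -0.0], [-0.163, -0.987, -0.0], [0.0, 0.0, -1.0]]
force: [-1.1, 0.9, 1.2]
opening: 0.64
```

The contact force shows it has touched down, so I'll release, rise, and head to the red coil.

```bash
python3 -m jog '0 0 0 0 0 0 0.75;0 0 0 0 0 0 0.9;0 0 0 0 0 0 0.9;0 0 -0.03 0 0 0 1;0 0 -0.09 0 0 0 1;0 0 -0.15 0 0 0 1;0 0 -0.16 0 0 0 1;0 0 -0.16 0 0 0 1'; python3 -c "
from h import *
s,p,d=snap('wrist','w3');X=cloud('wrist',d,s);Z=X[...,2]
m=(d>0)&(abs(X[...,0]-.62)<.06)&(abs(X[...,1]+.30)<.06)&(Z>.05)&(Z<.064);print(meas('wrist',m,.057,s))
goal(.5685,.0625,.2,-7.8)"
```

```text
time_s: 8.48
position: [0.6212, -0.3001, 0.1986]
tcp_rot: [[0.987, -0.163, 0.002], [-0.163, -0.987, -0.001], [0.002, 0.001, -1.0]]
force: [-0.1, 0.5, -1.2]
opening: 1.002
([620.4, -301.2, 62.8, 55.8, 79.7], 1793, [249.1, 184.2])
t 8.53 shift [-0.1102 -0.3488 -0.0028] turn [-0.04  0.09 -1.58] force [ 0.5  0.1 -0. ] open 0.999
```

View pics/w3.png

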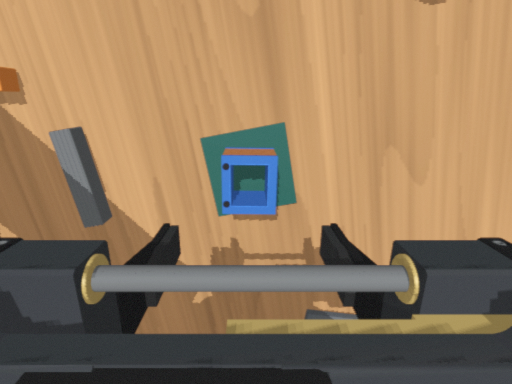

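```bash
python3 -m jog '-0.019 -0.058 0 0 0 -1.6 1;-0.037 -0.116 0 0 0 -1.6 1;-0.055 -0.174 0 0 0 -1.6 1;-0.073 -0.233 0 0 0 -1.6 1;-0.092 -0.291 0 0 0 -1.6 1;-0.1102 -0.3488 0 0 0 -1.6 1;-0.1102 -0.3488 0.04 0 0 -1.6 1;-0.1102 -0.3488 0.06 0 0 -1.6 1';python3 -c "
from h import *
goal(.5685,.0625,.055,-7.8)"
```

```text
time_s: 9.52
position: [0.5661, 0.0636, 0.1339]
tcp_rot: [[0.991, -0.133, -0.007], [-0.133, -0.991, 0.0], [-0.007, 0.0, -1.0]]
force: [0.2, 0.3, -0.5]
opening: 1.001
t 9.53 shift [0.0031 0.0008 0.0789] turn [0.03 0.42 0.16] force [ 0.2  0.3 -0.5] open 1.001
```

```bash
python3 -m jog '0 0 0.02 0 0 0 1;0 0 0.04 0 0 0 1;0 0 0.06 0 0 0 1;0 0 0.075 0 0 0 1;0 0 0.081 0 0 0 1;0 0 0.081 0 0 0 1';python3 -c "
from h import *
goal(.5685,.0625,.055,-7.8)"
```

```text
time_s: 10.28
position: [0.5687, 0.0621, 0.056]
tcp_rot: [[0.991, -0.135, -0.001], [-0.135, -0.991, 0.0], [-0.001, 0.0, -1.0]]
force: [-0.3, -0.2, 0.7]
opening: 1.001
t 10.28 shift [-0.0003 -0.0004  0.001 ] turn [0.   0.08 0.01] force [-0.3 -0.2  0.7] open 1.001
```

```bash
python3 -m jog '0 0 0.001 0 0 0 0;0 0 0.001 0 0 0 0;0 0 0.001 0 0 0 0;0 0 0.001 0 0 0 0;0 0 0.001 0 0 0 0;0 0 0.001 0 0 0 0'; python3 -m jog '0 0 -0.01 0 0 0 0;0 0 -0.02 0 0 0 0;0 0 -0.04 0 0 0 0;0 0 -0.07 0 0 0 0;0 0 -0.09 0 0 0 0;0 0 -0.09 0 0 0 0;0 0 -0.09 0 0 0 0';  python3 -c "
from h import *
s,p,d=snap('wrist','w4')
X=cloud('wrist',d,s);Z=X[...,2]
m=(d>0)&(abs(X[...,0]-.56)<.07)&(abs(X[...,1]+.02)<.045)&(Z>.081)&(Z<.095);print(meas('wrist',m,.086,s))
goal(.5568,-.0204,.145,-7.5)"
```

```text
time_s: 11.02
position: [0.5694, 0.0621, 0.0561]
tcp_rot: [[0.991, -0.135, 0.001], [-0.135, -0.991, -0.0], [0.001, -0.0, -1.0]]
force: [-0.2, -0.6, 4.3]
opening: 0.642
time_s: 11.9
position: [0.5684, 0.0622, 0.1452]
tcp_rot: [[0.991, -0.135, -0.001], [-0.135, -0.991, 0.0], [-0.001, 0.0, -1.0]]
force: [0.1, -0.8, -3.0]
opening: 0.641
None
t 11.95 shift [-0.0001  0.0833 -0.0002] turn [ 0.01  0.13 -0.28] force [-0.3  0.4 -3.2] open 0.642
```

View pics/w4.png

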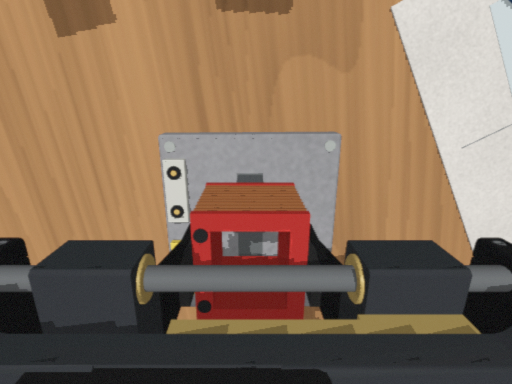

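Red is clear. Next I'll move it over the input leg and lower it.

```bash
python3 -m jog '0 0.04 0 0 0 0 0;0 0.084 0 0 0 0 0;0 0.084 0 0 0 0 0;0 0.084 0 0 0 0 0;0 0.084 0 0 0 0 0';python3 -c "
from h import *
goal(.5568,-.0212,.0555,-7.5)"
```

```text
time_s: 12.58
position: [0.5575, -0.0202, 0.1452]
tcp_rot: [[0.991, -0.134, -0.001], [-0.134, -0.991, 0.0], [-0.001, -0.0, -1.0]]
force: [0.3, 1.2, -2.4]
opening: 0.64
t 12.57 shift [-0.0004  0.0011  0.0897] turn [-0.02  0.06 -0.22] force [ 0.3  1.2 -2.4] open 0.64
```

```bash
python3 -m jog '0 0.0008 0.01 0 0 0 0;0 0.0008 0.02 0 0 0 0;0 0.0008 0.03 0 0 0 0;0 0.0008 0.042 0 0 0 0;0 0.0008 0.055 0 0 0 0;0 0.0008 0.068 0 0 0 0;0 0.0008 0.078 0 0 0 0;0 0.0008 0.082 0 0 0 0';python3 -m jog '0 0 0.001 0 0 0 0;0 0 0.002 0 0 0 0;0 0 0.003 0 0 0 0;0 0 0.004 0 0 0 0;0 0 0.005 0 0 0 0;0 0 0.006 0 0 0 0;0 0 0.007 0 0 0 0;0 0 0.007 0 0 0 0'
```

```text
time_s: 13.58
position: [0.5573, -0.0219, 0.0628]
tcp_rot: [[0.991, -0.135, -0.001], [-0.135, -0.991, 0.0], [-0.001, -0.0, -1.0]]
force: [-0.6, 0.8, -2.6]
opening: 0.641
time_s: 14.58
position: [0.5576, -0.0219, 0.0566]
tcp_rot: [[0.991, -0.135, -0.0], [-0.135, -0.991, 0.0], [-0.0, -0.0, -1.0]]
force: [0.0, -0.0, -2.3]
opening: 0.642
```

```bash
python3 -m jog '0 0 0.0005 0 0 0 0;0 0 0.001 0 0 0 0;0 0 0.001 0 0 0 0;0 0 0.001 0 0 0 0'
```

```text
time_s: 15.08
position: [0.5577, -0.0219, 0.0561]
tcp_rot: [[0.991, -0.135, 0.0], [-0.135, -0.991, -0.0], [0.0, 0.0, -1.0]]
force: [-1.0, 0.0, 3.1]
opening: 0.641
```

Contact at -2.3 → +3.1 N, at the same height as the grasp, so red is fully seated. I'll release, rise and look.

```bash
python3 -m jog '0 0 0 0 0 0 0.75;0 0 0 0 0 0 0.9;0 0 0 0 0 0 0.9;0 0 -0.03 0 0 0 1;0 0 -0.09 0 0 0 1;0 0 -0.15 0 0 0 1;0 0 -0.15 0 0 0 1;0 0 -0.15 0 0 0 1'; python3 -c "
from h import *
s,p,d=snap('wrist','w5');X=cloud('wrist',d,s);Z=X[...,2]
roi=(d>0)&(abs(X[...,0]-.56)<.06)
for nm,y,a,b,z in(('coil',-.021,.068,.08,.074),('leg',-.021,.081,.093,.086),('leg2',.063,.081,.093,.086)):
    print(nm,meas('wrist',roi&(abs(X[...,1]-y)<.045)&(Z>a)&(Z<b),z,s))
goal(.6208,-.3007,.2,-9.7)"
```

```text
time_s: 16.08
position: [0.5571, -0.0218, 0.2055]
tcp_rot: [[0.991, -0.135, -0.0], [-0.135, -0.991, 0.0], [-0.0, -0.0, -1.0]]
force: [0.3, 0.2, -1.4]
opening: 1.001
coil ([557.4, -20.8, 61.6, 55.9, 82.2], 1913, [250.1, 184.6])
leg ([556.9, -20.5, 29.7, 23.8, 82.2], 780, [249.7, 188.9])
leg2 ([567.6, 61.7, 29.5, 23.8, 82.2], 981, [249.0, 96.4])
t 16.12 shift [0.1015 0.2677 0.0043] turn [-0.01  0.15  1.91] force [-0.3 -0.4 -1. ] open 0.997
```

View pics/w5.png

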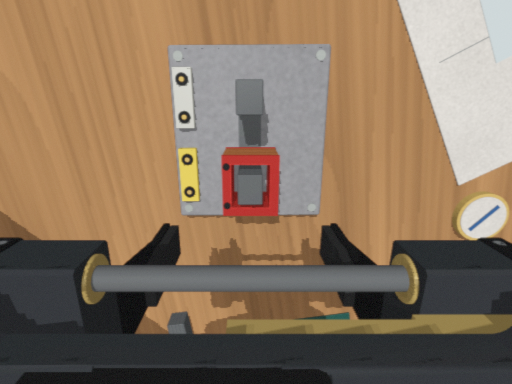

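Red is centred on the input leg, within 1 mm, with its top at the seated height. Next I'll fetch blue.

```bash
python3 -m jog '0.02 0.054 0 0 0 1.9 1;0.04 0.107 0 0 0 1.9 1;0.06 0.16 0 0 0 1.9 1;0.08 0.213 0 0 0 1.9 1;0.1015 0.2677 0.02 0 0 1.9 1;0.1015 0.2677 0.06 0 0 1.9 1;0.1015 0.2677 0.1 0 0 1.9 1;0.1015 0.2677 0.1 0 0 1.9 1';python3 -c "
from h import *
goal(.6208,-.3007,.038,-9.7)"
```

```text
time_s: 17.12
position: [0.6181, -0.2986, 0.0993]
tcp_rot: [[0.986, -0.169, -0.011], [-0.169, -0.986, 0.008], [-0.012, -0.006, -1.0]]
force: [0.4, -0.1, -0.7]
opening: 0.999
t 17.12 shift [0.0038 0.0019 0.0613] turn [-0.33  0.7  -0.02] force [ 0.4 -0.1 -0.7] open 0.999
```

```bash
python3 -m jog '0 0 0.02 0 0 0 1;0 0 0.04 0 0 0 1;0 0 0.06 0 0 0 1;0 0 0.067 0 0 0 1;0 0 0.067 0 0 0 1;0 0 0.067 0 0 0 1';python3 -c "
from h import *
goal(.6208,-.3007,.038,-9.7)"
```

```text
time_s: 17.88
position: [0.6225, -0.3013, 0.0394]
tcp_rot: [[0.986, -0.168, 0.001], [-0.168, -0.986, -0.001], [0.001, 0.001, -1.0]]
force: [0.8, -0.1, 0.2]
opening: 0.999
t 17.88 shift [-0.0018 -0.0003  0.0014] turn [ 0.04 -0.08  0.02] force [ 0.8 -0.1  0.2] open 0.999
```

```bash
python3 -m jog '-0.0015 0 0.001 0 0 0 1;-0.0015 0 0.001 0 0 0 0;-0.0015 0 0.001 0 0 0 0;-0.0015 0 0.001 0 0 0 0;-0.0015 0 0.001 0 0 0 0;-0.0015 0 0.001 0 0 0 0;-0.0015 0 0.001 0 0 0 0'; python3 -m jog '0 0 -0.01 0 0 0 0;0 0 -0.02 0 0 0 0;0 0 -0.05 0 0 0 0;0 0 -0.09 0 0 0 0;0 0 -0.13 0 0 0 0;0 0 -0.15 0 0 0 0;0 0 -0.15 0 0 0 0;0 0 -0.15 0 0 0 0';  python3 -c "
from h import *
goal(.5678,.0620,.175,-7.6)"
```

```text
time_s: 18.75
position: [0.6206, -0.3007, 0.0378]
tcp_rot: [[0.986, -0.168, 0.0], [-0.168, -0.986, -0.0], [0.0, 0.0, -1.0]]
force: [0.4, 1.2, -0.5]
opening: 0.64
time_s: 19.75
position: [0.6196, -0.3, 0.1866]
tcp_rot: [[0.986, -0.168, -0.002], [-0.168, -0.986, 0.001], [-0.002, -0.001, -1.0]]
force: [-0.5, 0.3, -4.6]
opening: 0.643
t 19.75 shift [-0.1119 -0.3482  0.0122] turn [-0.06  0.13 -2.09] force [-0.5  0.3 -4.6] open 0.643
```

```bash
python3 -m jog '-0.018 -0.055 0 0 0 -2.1 0;-0.036 -0.11 0 0 0 -2.1 0;-0.054 -0.165 0 0 0 -2.1 0;-0.072 -0.22 0 0 0 -2.1 0;-0.09 -0.275 0 0 0 -2.1 0;-0.106 -0.325 0.012 0 0 -2.1 0;-0.1119 -0.348 0.03 0 0 -2.1 0;-0.1119 -0.348 0.045 0 0 -2.1 0';python3 -m jog '0 0 0 0 0 0 0;0 0 0 0 0 0 0'; python3 -c "
from h import *
goal(.5678,.0620,.055,-7.6)
s,p,d=snap('wrist','w6')"
```

```text
time_s: 20.75
position: [0.567, 0.0633, 0.1408]
tcp_rot: [[0.992, -0.128, -0.004], [-0.128, -0.992, 0.0], [-0.004, 0.0, -1.0]]
force: [-0.3, -0.1, -4.2]
opening: 0.641
time_s: 21.0
position: [0.5693, 0.06, 0.1426]
tcp_rot: [[0.991, -0.134, 0.0], [-0.134, -0.991, -0.0], [0.0, 0.0, -1.0]]
force: [0.2, -0.1, -3.4]
opening: 0.642
t 21.0 shift [-0.0018 -0.0018  0.0876] turn [ 0.01 -0.02 -0.07] force [ 0.2 -0.1 -3.4] open 0.642
```

View pics/w6.png

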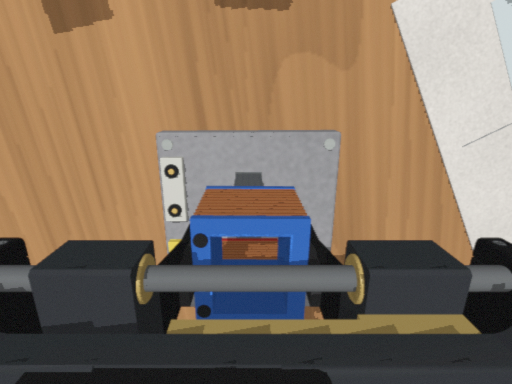

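```bash
python3 -m jog '-0.0015 -0.002 0.005 0 0 0 0;-0.0015 -0.002 0.015 0 0 0 0;-0.0015 -0.002 0.027 0 0 0 0;-0.0015 -0.002 0.04 0 0 0 0;-0.0015 -0.002 0.055 0 0 0 0;-0.0015 -0.002 0.068 0 0 0 0;-0.0015 -0.002 0.078 0 0 0 0;-0.0015 -0.002 0.081 0 0 0 0';python3 -m jog '0 0 0.001 0 0 0 0;0 0 0.002 0 0 0 0;0 0 0.003 0 0 0 0;0 0 0.004 0 0 0 0;0 0 0.005 0 0 0 0;0 0 0.006 0 0 0 0;0 0 0.006 0 0 0 0'
```

```text
time_s: 22.05
position: [0.5671, 0.0634, 0.0608]
tcp_rot: [[0.991, -0.132, -0.001], [-0.132, -0.991, 0.0], [-0.001, 0.0, -1.0]]
force: [-0.0, 0.5, -4.1]
opening: 0.643
time_s: 22.92
position: [0.5674, 0.0634, 0.0556]
tcp_rot: [[0.991, -0.132, -0.0], [-0.132, -0.991, 0.0], [-0.0, 0.0, -1.0]]
force: [-0.8, -0.2, -3.4]
opening: 0.639
```

```bash
python3 -m jog '0 0 0.0005 0 0 0 0;0 0 0.001 0 0 0 0;0 0 0.001 0 0 0 0;0 0 0.001 0 0 0 0'
```

```text
time_s: 23.42
position: [0.5675, 0.0634, 0.0547]
tcp_rot: [[0.991, -0.132, 0.0], [-0.132, -0.991, -0.0], [0.0, 0.0, -1.0]]
force: [0.1, -0.6, -3.9]
opening: 0.641
```

```bash
python3 -m jog '0 0 0.0005 0 0 0 0;0 0 0.001 0 0 0 0;0 0 0.001 0 0 0 0;0 0 0.001 0 0 0 0'
```

```text
time_s: 23.92
position: [0.5675, 0.0634, 0.0547]
tcp_rot: [[0.991, -0.132, 0.0], [-0.132, -0.991, -0.0], [0.0, 0.0, -1.0]]
force: [-1.1, 0.3, 5.9]
opening: 0.64
```

Contact, so I'll release and look.

```bash
python3 -m jog '0 0 0 0 0 0 0.75;0 0 0 0 0 0 0.9;0 0 0 0 0 0 0.9;0 0 -0.03 0 0 0 1;0 0 -0.09 0 0 0 1;0 0 -0.15 0 0 0 1;0 0 -0.17 0 0 0 1;0 0 -0.17 0 0 0 1'; python3 -c "
from h import *
s,p,d=snap('wrist','w7');X=cloud('wrist',d,s);Z=X[...,2]
roi=(d>0)&(abs(X[...,0]-.56)<.06)
for nm,y,a,b,z in(('red',-.021,.068,.08,.074),('blue',.063,.068,.08,.074),('leg',-.021,.081,.093,.086),('leg2',.063,.081,.093,.086)):
    print(nm,meas('wrist',roi&(abs(X[...,1]-y)<.042)&(Z>a)&(Z<b),z,s))
goal(.427,-.270,.22,0)"
```

```text
time_s: 24.92
position: [0.5687, 0.0634, 0.2256]
tcp_rot: [[0.991, -0.132, 0.005], [-0.132, -0.991, -0.0], [0.005, -0.0, -1.0]]
force: [0.3, -0.5, -0.6]
opening: 1.002
red ([558.8, -11.4, 46.5, 55.8, 82.2], 901, [249.5, 241.1])
blue ([567.0, 62.7, 62.3, 56.0, 82.3], 1734, [247.6, 181.1])
leg ([557.4, -15.5, 23.4, 23.2, 82.2], 430, [248.6, 254.6])
leg2 ([567.9, 63.0, 29.6, 23.7, 82.3], 690, [248.5, 185.0])
t 24.98 shift [-0.0952  0.349   0.0038] turn [ 0.   -0.05 -7.58] force [0.4 0.3 0.2] open 0.997
```

View pics/w7.png

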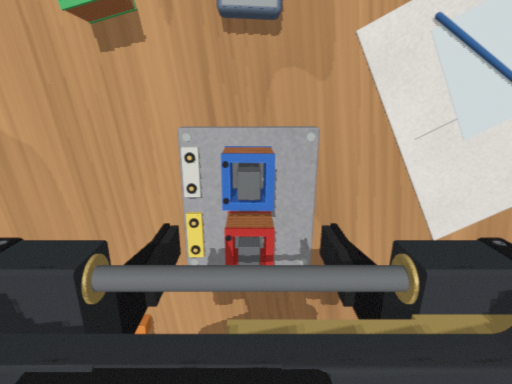

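Both coils are seated: blue is within about 1 mm of the output leg. Next I'll go to the yoke for a close look.

```bash
python3 -m jog '-0.016 0.058 0 0 0 -7.6 1;-0.032 0.116 0 0 0 -7.6 1;-0.048 0.174 0 0 0 -7.6 1;-0.064 0.232 0 0 0 -7.6 1;-0.08 0.29 0 0 0 -7.6 1;-0.0952 0.349 0.004 0 0 -7.6 1;-0.0952 0.349 0.004 0 0 -7.6 1;-0.0952 0.349 0.004 0 0 -7.6 1';python3 -m jog '0 0 0 0 0 0 1;0 0 0 0 0 0 1'; python3 -c "
from h import *
s,p,d=snap('wrist','w8');X=cloud('wrist',d,s);Z=X[...,2]
roi=(d>0)&(abs(X[...,0]-.43)<.06)&(abs(X[...,1]+.27)<.08)
print(meas('wrist',roi&(Z>.018)&(Z<.032),.026,s))
print(s['position'],s['force'])"
```

```text
time_s: 25.98
position: [0.4261, -0.269, 0.218]
tcp_rot: [[1.0, -0.001, -0.003], [-0.001, -1.0, 0.003], [-0.003, -0.003, -1.0]]
force: [-0.5, 1.0, 0.3]
opening: 1.005
time_s: 26.22
position: [0.4275, -0.2685, 0.2195]
tcp_rot: [[1.0, 0.003, -0.0], [0.003, -1.0, 0.001], [-0.0, -0.001, -1.0]]
force: [0.3, -0.7, 0.9]
opening: 0.999
([427.7, -272.1, 23.8, 113.2, 0.8], 1881, [250.2, 172.2])
[ 0.42751031 -0.26849823  0.21953605] [ 0.2844073  -0.65313463  0.92135165]
```

View pics/w8.png

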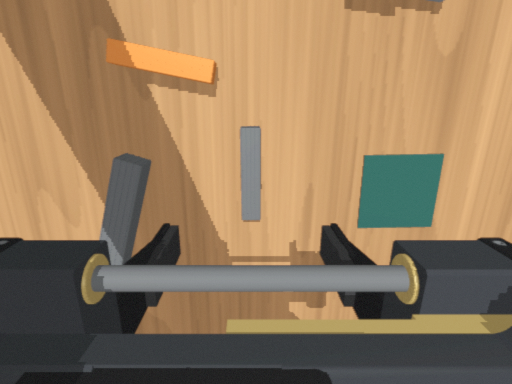

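The picture shows the yoke alone at (250,172), with the bigger dark bar at (125,210) and the orange one at (160,60) well clear of the fingers.

```bash
python3 -c "
from h import *
goal(.4277,-.2721,.022,.8)"
```

```text
t 26.27 shift [0.0002 0.0034 0.1977] turn [-0.01  0.01 -0.65] force [ 0.2 -1.1 -0.9] open 0.996
```

```bash
python3 -m jog '0.0002 0.0034 0.05 0 0 -0.6 1;0.0002 0.0034 0.1 0 0 -0.6 1;0.0002 0.0034 0.14 0 0 -0.6 1;0.0002 0.0034 0.17 0 0 -0.6 0.7;0.0002 0.0034 0.185 0 0 -0.6 0.6;0.0002 0.0034 0.191 0 0 -0.6 0.6;0.0002 0.0034 0.191 0 0 -0.6 0.6;0.0002 0.0034 0.191 0 0 -0.6 0.6';python3 -c "
from h import *
goal(.4277,-.2721,.022,.8)"
```

```text
time_s: 27.28
position: [0.4278, -0.2739, 0.0297]
tcp_rot: [[1.0, 0.011, 0.001], [0.011, -1.0, -0.001], [0.001, 0.002, -1.0]]
force: [-0.3, 1.3, 0.6]
opening: 0.613
t 27.27 shift [-0.0001 -0.0018  0.0077] turn [ 0.09 -0.08 -0.17] force [-0.3  1.3  0.6] open 0.613
```

```bash
python3 -m jog '0 -0.001 0.003 0 0 0 0.6;0 -0.001 0.006 0 0 0 0.6;0 -0.001 0.0075 0 0 0 0.6;0 -0.001 0.0075 0 0 0 0.6';python3 -m jog '0 0 0 0 0 0 0;0 0 0 0 0 0 0;0 0 0 0 0 0 0;0 0 0 0 0 0 0;0 0 0 0 0 0 0;0 0 0 0 0 0 0'
```

```text
time_s: 27.78
position: [0.4272, -0.2723, 0.021]
tcp_rot: [[1.0, 0.011, -0.0], [0.011, -1.0, 0.0], [-0.0, -0.0, -1.0]]
force: [-0.2, 0.8, -0.9]
opening: 0.601
time_s: 28.52
position: [0.4275, -0.2725, 0.0213]
tcp_rot: [[1.0, 0.011, 0.001], [0.011, -1.0, -0.0], [0.001, 0.0, -1.0]]
force: [1.6, 0.3, 0.6]
opening: 0.274
```

Gripped at 24 mm. I'll lift to clear the coils.

```bash
python3 -m jog '0 0 -0.01 0 0 0 0;0 0 -0.02 0 0 0 0;0 0 -0.05 0 0 0 0;0 0 -0.09 0 0 0 0;0 0 -0.13 0 0 0 0;0 0 -0.16 0 0 0 0;0 0 -0.16 0 0 0 0;0 0 -0.16 0 0 0 0';  python3 -c "
from h import *
goal(.5624,.0209,.18,-7.5)
s,p,d=snap('wrist','w9')"
```

```text
time_s: 29.52
position: [0.4262, -0.2714, 0.1803]
tcp_rot: [[1.0, 0.011, -0.002], [0.011, -1.0, 0.002], [-0.002, -0.002, -1.0]]
force: [0.2, 0.8, -6.4]
opening: 0.274
t 29.52 shift [ 0.1393 -0.2909  0.0006] turn [-0.1   0.11  8.12] force [ 0.2  0.8 -6.4] open 0.274
```

View pics/w9.png

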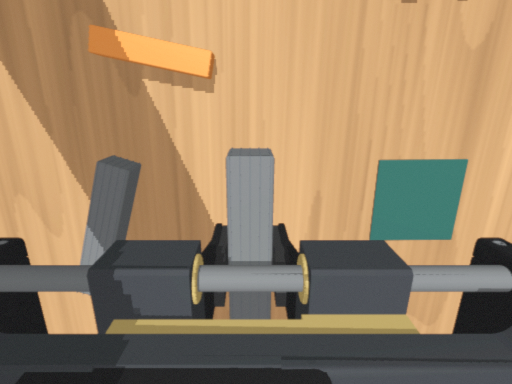

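```bash
python3 -m jog '0.024 -0.05 0 0 0 8.1 0;0.048 -0.1 0 0 0 8.1 0;0.072 -0.15 0 0 0 8.1 0;0.096 -0.2 0 0 0 8.1 0;0.12 -0.25 0 0 0 8.1 0;0.13 -0.275 0 0 0 8.1 0;0.1393 -0.2909 0 0 0 8.1 0;0.1393 -0.2909 0 0 0 8.1 0';python3 -m jog '0 0 0 0 0 0 0;0 0 0 0 0 0 0;0 0 0 0 0 0 0'; python3 -c "
from h import *
goal(.5624,.0207,.130,-7.5)
s,p,d=snap('wrist','w10');X=cloud('wrist',d,s);Z=X[...,2]
roi=(d>0)&(abs(X[...,0]-.56)<.04)&(Z>.155)
print(np.percentile(Z[roi],[5,50,95]));print(meas('wrist',roi&(Z>.17)&(X[...,1]>.03),.185,s))"
```

```text
time_s: 30.58
position: [0.5633, 0.0205, 0.18]
tcp_rot: [[0.992, -0.129, -0.002], [-0.129, -0.992, 0.0], [-0.002, 0.0, -1.0]]
force: [1.7, -1.0, -4.9]
opening: 0.275
time_s: 30.95
position: [0.5632, 0.0191, 0.1813]
tcp_rot: [[0.991, -0.132, -0.0], [-0.132, -0.991, -0.0], [-0.0, 0.0, -1.0]]
force: [0.1, -0.4, -4.7]
opening: 0.275
t 30.95 shift [-0.001  -0.0015  0.0513] turn [ 0.01  0.01 -0.07] force [ 0.1 -0.4 -4.7] open 0.275
[0.18530982 0.25599753 0.27629103]
([541.2, 6.5, 148.0, 236.7, 82.4], 42787, [227.2, 307.9])
```

View pics/w10.png

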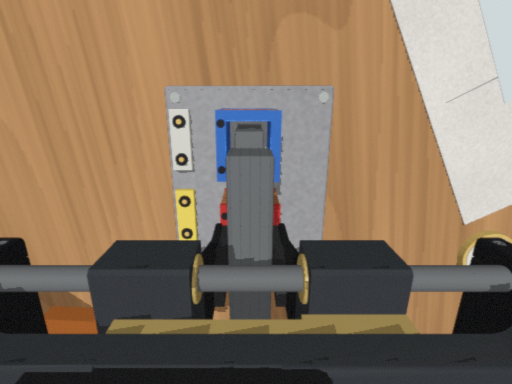

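```bash
python3 -m jog '-0.0006 -0.0015 0.01 0 0 0 0;-0.0006 -0.0015 0.02 0 0 0 0;-0.0006 -0.0015 0.035 0 0 0 0;-0.0006 -0.0015 0.05 0 0 0 0;-0.0006 -0.0015 0.051 0 0 0 0;-0.0006 -0.0015 0.051 0 0 0 0;-0.0006 -0.0015 0.051 0 0 0 0'; python3 -c "
from h import *
s,p,d=snap('wrist','w11');X=cloud('wrist',d,s);Z=X[...,2]
goal(.5624,.0207,.1085,-7.5)
zt=s['position'][2]+.0047
m=(d>0)&(abs(X[...,0]-.566)<.03)&(abs(Z-zt)<.006)&(X[...,1]>.03)&(X[...,1]<.1)
n,lab,stt,c=cv2.connectedComponentsWithStats(m.astype(np.uint8));i=1+np.argmax(stt[1:,4]);m=lab==i
ys,xs=np.nonzero(m);P=onplane('wrist',np.c_[xs,ys],zt,s)
a=np.radians(-7.5);ex=np.array([np.cos(a),np.sin(a)]);ey=np.array([-np.sin(a),np.cos(a)])
q=(P[:,:2]-[.5624,.0207]);qx=q@ex;qy=q@ey
print('z',np.median(Z[m]),zt,'end',qy.max(),'x range by slices')
for lo in np.arange(.02,.056,.006):
    k=(qy>lo)&(qy<lo+.006)
    if k.sum(): print(lo.round(3),(qx[k].min()*1e3).round(1),(qx[k].max()*1e3).round(1))
big=cv2.resize(p[60:260,150:350],None,fx=3,fy=3,interpolation=2);cv2.imwrite('pics/w11c.png',big[:,:,::-1])"
```

```text
time_s: 31.88
position: [0.5635, 0.0215, 0.1307]
tcp_rot: [[0.991, -0.13, 0.001], [-0.13, -0.991, -0.0], [0.001, 0.0, -1.0]]
force: [-0.6, -0.5, -5.7]
opening: 0.278
t 31.93 shift [-0.001   0.0009  0.0223] turn [ 0.   -0.08  0.01] force [-0.3 -0.5 -5.7] open 0.274
z 0.13516546603224266 0.13541236803314052 end 0.05828702449003797 x range by slices
0.02 -11.2 12.2
0.026 -11.0 12.0
0.032 -11.4 12.3
0.038 -11.3 12.3
0.044 -11.1 12.1
0.05 -11.4 12.0
0.056 -10.8 11.8
```

View pics/w11c.png

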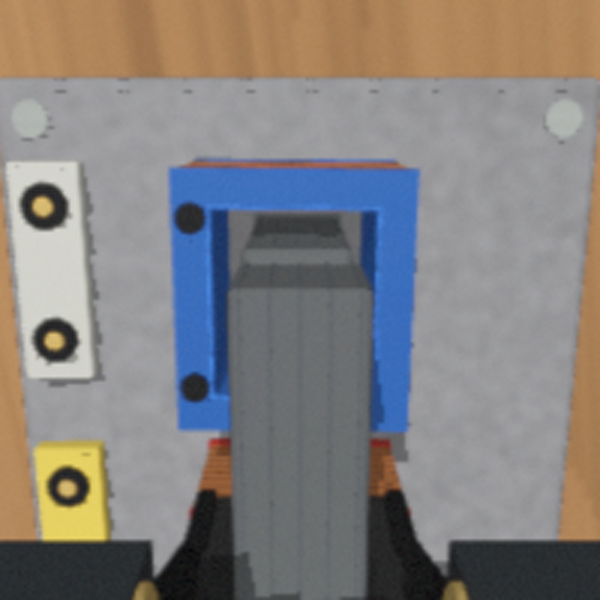

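```bash
python3 -m jog '-0.0006 0.0013 0.005 0 0 0 0;-0.0006 0.0013 0.01 0 0 0 0;-0.0006 0.0013 0.015 0 0 0 0;-0.0006 0.0013 0.018 0 0 0 0;-0.0006 0.0013 0.0195 0 0 0 0;-0.0006 0.0013 0.0195 0 0 0 0;-0.0006 0.0013 0.0195 0 0 0 0'; python3 -c "
from h import *
s,p,d=snap('wrist','w12');X=cloud('wrist',d,s);Z=X[...,2]
goal(.5624,.0207,.1073,-7.5)
zt=s['position'][2]+.0047
m=(d>0)&(abs(X[...,0]-.566)<.03)&(abs(Z-zt)<.006)&(X[...,1]>.03)&(X[...,1]<.1)
n,lab,stt,c=cv2.connectedComponentsWithStats(m.astype(np.uint8));i=1+np.argmax(stt[1:,4]);m=lab==i
ys,xs=np.nonzero(m);P=onplane('wrist',np.c_[xs,ys],zt,s)
a=np.radians(-7.5);ex=np.array([np.cos(a),np.sin(a)]);ey=np.array([-np.sin(a),np.cos(a)])
q=(P[:,:2]-[.5624,.0207]);qx=q@ex;qy=q@ey
print('z',np.median(Z[m]),zt,'end',qy.max(),qx.min(),qx.max())
big=cv2.resize(p[80:230,180:330],None,fx=4,fy=4,interpolation=2);cv2.imwrite('pics/w12c.png',big[:,:,::-1])"
```

```text
time_s: 32.8
position: [0.5624, 0.0203, 0.1108]
tcp_rot: [[0.991, -0.13, 0.0], [-0.13, -0.991, -0.0], [0.0, 0.0, -1.0]]
force: [0.0, -0.5, -4.9]
opening: 0.275
t 32.85 shift [-0.0001 -0.0004  0.0036] turn [-0.   -0.02  0.02] force [-0.7 -0.7 -5. ] open 0.271
z 0.11529072268027957 0.11553608627511174 end 0.05698569970714081 -0.02353557719762886 0.011335233856586238
```

View pics/w12c.png

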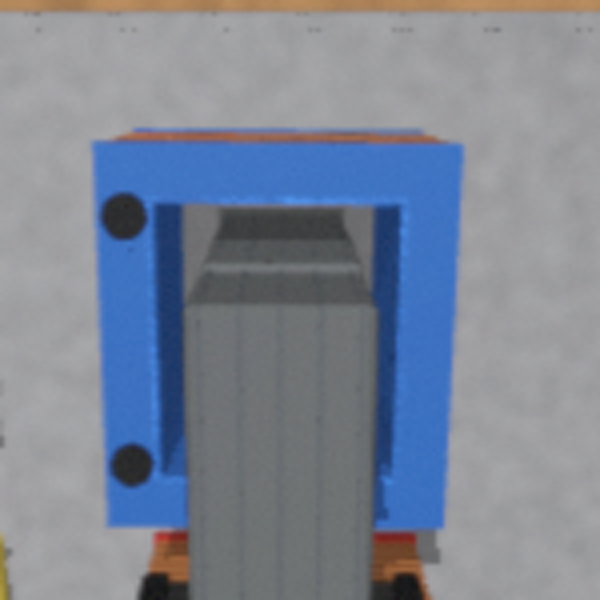

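Sides line up and the end is at 57.0 mm, the wanted value. I'll lower it gently.

```bash
python3 -m jog '0 0 0.0005 0 0 0 0;0 0 0.001 0 0 0 0;0 0 0.0015 0 0 0 0;0 0 0.002 0 0 0 0;0 0 0.0025 0 0 0 0;0 0 0.003 0 0 0 0;0 0 0.003 0 0 0 0;0 0 0.003 0 0 0 0'
```

```text
time_s: 33.85
position: [0.5623, 0.0203, 0.1077]
tcp_rot: [[0.991, -0.13, 0.0], [-0.13, -0.991, -0.0], [0.0, 0.0, -1.0]]
force: [-0.4, 0.3, -4.9]
opening: 0.276
```

```bash
python3 -m jog '0 0 0.0003 0 0 0 0;0 0 0.0006 0 0 0 0;0 0 0.0006 0 0 0 0;0 0 0.0006 0 0 0 0'
```

```text
time_s: 34.35
position: [0.5623, 0.0203, 0.1073]
tcp_rot: [[0.991, -0.13, 0.0], [-0.13, -0.991, -0.0], [0.0, 0.0, -1.0]]
force: [-1.6, -0.3, -2.5]
opening: 0.276
```

```bash
python3 -m jog '0 0 0.0003 0 0 0 0;0 0 0.0006 0 0 0 0;0 0 0.0006 0 0 0 0;0 0 0.0006 0 0 0 0'
```

```text
time_s: 34.85
position: [0.5623, 0.0203, 0.1072]
tcp_rot: [[0.991, -0.13, 0.0], [-0.13, -0.991, -0.0], [0.0, 0.0, -1.0]]
force: [-2.6, 0.2, 5.4]
opening: 0.275
```

It is resting on the leg tops. I'll release, rise and check.

```bash
python3 -m jog '0 0 0 0 0 0 0.4;0 0 0 0 0 0 0.5;0 0 0 0 0 0 0.6;0 0 -0.02 0 0 0 0.8;0 0 -0.06 0 0 0 1;0 -0.04 -0.12 0 0 0 1;0 -0.06 -0.14 0 0 0 1;0 -0.06 -0.14 0 0 0 1';python3 -m jog '0 0 0 0 0 0 1;0 0 0 0 0 0 1'; python3 -c "
from h import *
s,p,d=snap('wrist','w13');X=cloud('wrist',d,s);Z=X[...,2]
roi=(d>0)&(abs(X[...,0]-.56)<.06)&(abs(X[...,1]-.02)<.08)
m=roi&(Z>.104)&(Z<.12);print(meas('wrist',m,.112,s),np.median(Z[m]))
for nm,y in(('red',-.021),('blue',.063)):
    print(nm,meas('wrist',roi&(abs(X[...,1]-y)<.041)&(Z>.066)&(Z<.082),.074,s),np.median(Z[roi&(abs(X[...,1]-y)<.041)&(Z>.066)&(Z<.082)]))
print(s['position'])
snap('top','top2');snap('scene','scene2')"
```

```text
time_s: 35.85
position: [0.5718, 0.0812, 0.2491]
tcp_rot: [[0.992, -0.128, 0.007], [-0.128, -0.992, -0.0], [0.007, -0.001, -1.0]]
force: [-0.2, -0.3, -0.6]
opening: 0.985
time_s: 36.1
position: [0.569, 0.079, 0.2448]
tcp_rot: [[0.991, -0.131, -0.004], [-0.131, -0.991, -0.0], [-0.004, 0.001, -1.0]]
force: [0.2, -1.4, 0.1]
opening: 0.997
([563.8, 35.5, 86.8, 23.7, 82.6], 1768, [250.9, 225.5]) 0.11160201229487288
red ([579.8, -11.5, 44.6, 14.3, 83.9], 306, [270.0, 246.3]) 0.07343157546869042
blue ([567.2, 63.0, 62.9, 55.8, 81.2], 1280, [250.3, 186.1]) 0.07362013796770558
[0.56904925 0.07901909 0.24475139]
```

View pics/w13.png

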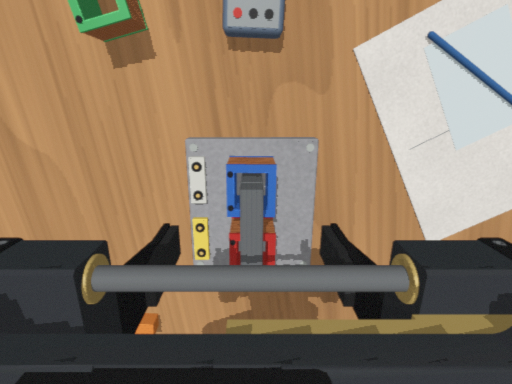

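View pics/scene2.png

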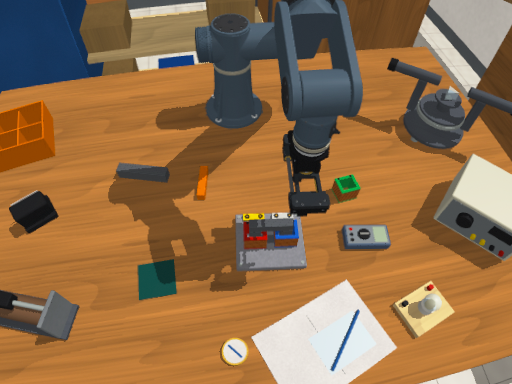

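Looks right, but the wrist view hides one end of the yoke. I'll back off toward -y for a full check.

```bash
python3 -m jog '0 0.05 -0.02 0 0 0 1;0 0.1 -0.02 0 0 0 1;0 0.11 -0.02 0 0 0 1;0 0.11 -0.02 0 0 0 1;0 0.11 -0.02 0 0 0 1;0 0.11 -0.02 0 0 0 1'; python3 -c "
from h import *
s,p,d=snap('wrist','w14');X=cloud('wrist',d,s);Z=X[...,2]
roi=(d>0)&(abs(X[...,0]-.56)<.06)&(abs(X[...,1]-.02)<.085)
m=roi&(Z>.104)&(Z<.12);print('yoke',meas('wrist',m,.112,s),np.median(Z[m]))
cs=(d>0)&(Z>.012)&(Z<.028)&(abs(X[...,0]-.56)<.12)&(abs(X[...,1]-.02)<.13);print('base',meas('wrist',cs,.02,s))
for nm,y in(('red',-.021),('blue',.063)):
    m=roi&(abs(X[...,1]-y)<.041)&(Z>.066)&(Z<.082);ys,xs=np.nonzero(m);print(nm,rect(onplane('wrist',np.c_[xs,ys],.074,s)),np.median(Z[m]))
print(s['position'])
big=cv2.resize(p[20:270,130:380],None,fx=2.4,fy=2.4,interpolation=2);cv2.imwrite('pics/w14c.png',big[:,:,::-1])"
```

```text
time_s: 37.0
position: [0.5557, -0.028, 0.2663]
tcp_rot: [[0.992, -0.129, -0.0], [-0.129, -0.992, 0.0], [-0.0, -0.0, -1.0]]
force: [-0.9, 0.3, -0.3]
opening: 1.001
yoke ([561.7, 19.6, 113.9, 23.8, 82.5], 2684, [249.8, 130.2]) 0.11173122484839784
base ([562.4, 20.8, 187.3, 168.6, 82.6], 12101, [253.4, 116.7])
red [557.5, -20.5, 61.3, 56.3, 82.6] 0.07372255064472209
blue [567.1, 62.5, 61.1, 56.3, 82.6] 0.073832475372059
[ 0.55572972 -0.02800512  0.26632243]
```

View pics/w14c.png

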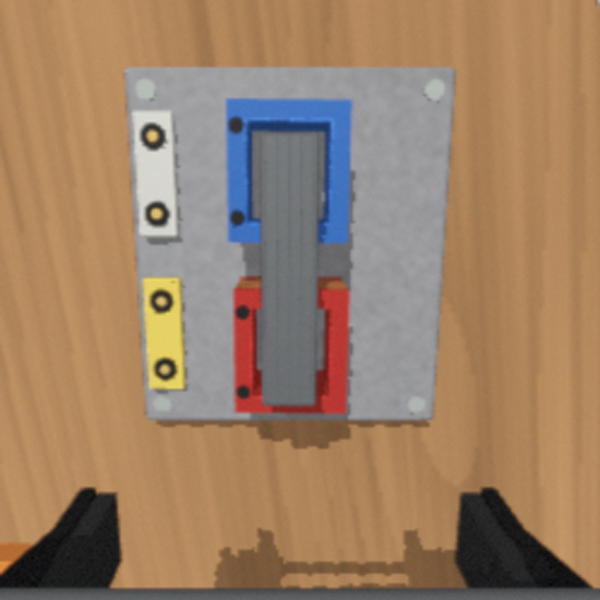

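The yoke measures (561.7, 19.6) mm against a core centre of (562.4, 20.8), square to within 0.1°, with its top at 112 mm. Both coil tops are at 74 mm. The 1.3 mm offset is about what the calibration can resolve, so I'll hand in.

```bash
python3 -c "
from h import *
hand_in();s=read_state();print(s['time_s'],s['force'])"
```

```text
the job is handed in; nothing more can be done
the job is handed in; nothing more can be done
```

The coils are swapped and the core is closed; I handed the job in at about 37 s of the 128 s allowed. The blue coil was parked on the mat, the red coil moved to the input leg, and the blue coil then set on the output leg. Last, the small grey bar was laid across both legs as the yoke.

Last checks, from the wrist camera with the gripper clear:
- **Coils:** both are within about 1 mm of their leg centres, with their tops at 74 mm, which is fully seated. Each one's touchdown showed in the wrist force before I opened the gripper.
- **Yoke:** its top is at 112 mm, which is the height for resting on the leg tops, and it is square to the core within about 0.1°.
- **Disagreement on flushness:** before release the yoke end measured 57.0 mm from the core centre, which is flush. The final view put the yoke's centre about 1.3 mm off along its length. That is within the 2 mm camera calibration, so I did not nudge it.
- **Bystanders:** the spare green coil and the multimeter look unmoved in the final scene picture. I did not re-measure them.

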